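Clamp a block of slips in the padding press

TASK

Clamp the block of slips in the padding press so that its spine can be glued: take the red-handled tommy bar, push it into a hole of the press's steel collar and turn the collar clockwise (seen from above), moving the bar on to the next hole as often as needed, until you feel the pressure plate come to bear on the slips, and then one hole's spacing (a sixth of a turn) further, no more, so as not to crush them. Turn the collar with the bar only. Then draw the bar out, lay it down flat on the worktop and leave the things on the counter where they are.

Things in the scene. Friction and masses are not known exactly. Their poses are not given: they have to be found in the camera images.
- collar: Steel capstan collar on the press's screw, 68 mm in diameter, 26 mm high. Origin on the screw's upright axis at the height of its six radial holes, about 146 mm above the worktop. Clockwise from above (yaw falling) screws it down 16 mm a turn. Stopped in mid turn, it needs 0.3 to 0.5 N m while free; once the plate bears on the slips this grows by about 0.4 N m per radian. It stays where left.
- hole (a point): Mouth of one radial hole of the collar, 34 mm from the axis along the collar's own +x; the others follow every 60 degrees at the same height and turn with it. Holes are 10 mm wide, 24 mm deep (floor 10 mm from the axis), so the 8 mm bar has about 0.09 rad of slack. With the bar fully in, its handle's middle is about 109 mm from the axis.
- crosshead (a point): Centre of the top of the press's blue crosshead, under the collar, on the screw's axis, 115 mm above the worktop. The crosshead is 170 mm long along its own y, 38 mm wide; its two bolt heads, 66 mm from the axis, reach 126 mm above the worktop, and the bar swings freely above them all round. The base on the worktop is 142 x 184 mm (x, y) and 24 mm high.
- platen: Aluminium pressure plate, 86 x 70 x 10 mm with a crossbar 158 mm long on it, guided by two columns and pushed down by the screw on to the block of slips (90 x 74 mm, about 30 mm thick, already in the press). It starts 0.7 to 6 mm above them, that is 0.3 to 2.4 rad of the collar; where it meets them has to be felt. Origin at the centre of its underside, z up.
- bar_grip (a point): Middle of the tommy bar's red handle (70 mm long, 15 mm wide, 18 mm high, flat sides, lying on the worktop so that this point is 9 mm above it): the place to hold the bar. The bar weighs 0.1 kg. Its own +x axis points along the bar to the steel tip, z up.
- bar_tip (a point): Round-nosed end of the bar's steel rod (8 mm in diameter), 97 mm from the middle of the handle along the bar's +x axis, at the same height.
- glue_mid (a point): Middle of a standing glue stick, 27 mm in diameter, 100 mm high: bystander, left where it is.
- note_block: Yellow block of sticky notes, 77 x 77 x 33 mm, origin at the centre of its underside: bystander, left where it is.
- staples_box: Blue carton of staples, 36 x 68 x 22 mm, origin at the centre of its underside: bystander, left where it is.
- rubber_stamp: Rubber stamp with black handle, 29 x 62 x 58 mm, origin at the centre of its underside: bystander, left where it is.
- tape_dispenser: Black tape dispenser, 62 x 160 x 75 mm, origin at the centre of its underside: bystander, left where it is.

How it is judged:
By the outcome, as a careful person would: the job done as asked, in the order asked, and still so for the second after the job is handed in, with the robot touching nothing.
It also fails if it takes over 72 s, if anything falls off the work surface, if the arm or the gripper's body presses on something with over 40 N, if the wrist force passes 120 N, or if a joint passes its speed limit or range.

ROBOT

A 6-joint arm with a two-finger parallel gripper is mounted at the origin on the work surface; the furniture and walls round the work are solid. World frame = base frame: x ahead of the robot, y to its left, z up, the work surface at z = 0. Lengths are in m, angles in rad, forces in N, time in s.
With the tool pointing down it reaches from about 0.35 to 0.975 m from the base axis. Payload 4.9 kg.
Tool frame: the origin (TCP) lies on the centre line of the jaws, within the pads' length; the fingertips stand 25 mm ahead of it and the grasp point (between the pads) lies 6 mm ahead of it; z points along the fingers, y is the line along which they close (so a half turn about z gives the same grasp; the last joint's range is limited). The gripper opens to 85 mm and grips with 20 to 120 N. Pads are 22 mm wide; open, the fingers measure 114 mm over their backs; the gripper's body (76 mm by 85 mm) begins 54 mm behind the grasp point. The pads swing forward as they close: fully open they stand 13 mm farther back than shut.
Start: joints at [-1.311, 0.053, 1.613, -0, 1.476, -0.119], TCP at [0.231, -0.581, 0.225] pointing down, gripper open.
Joint ranges: [-3.01, 3.01], [-1.01, 2.22], [0.06, 2.58], [-1.02, 4.17], [0.09, 2.62], [-3.14, 3.14]. Speed limits (rad/s): [2.57, 2.57, 3.14, 3.14, 3.14, 3.14].

INTERFACE

Orientations are given as a unit quaternion [w, x, y, z].
In Python, from plant import state, grab_frame, get_calibration, job gives the robot as it stands. The module is installed in compiled form; this text tells all that it offers.
- The arm moves only by the tool move_arm, never from a script. Its argument "targets" is a list that holds one entry, the list of rows, each a list of 5 numbers: the opening in per cent of the stroke, from 0 (shut) to 100 (fully open), then the shift along the tool's x, y, z as a fraction of full scale, then the turn about the tool's z as a fraction of full scale. A call has 1 to 5 rows; each row shifts and turns the commanded pose from where the row before left it, along the tool's axes as they then stand; what a row does not reach is not made up. Full scale, the value 1, is 0.6 m for a shift and 6 degrees for a turn. A row lasts 1/12 s, in which the tool goes at most 41.7 mm and 7.16 degrees, less where a joint would pass 70% of its speed; a pose out of reach is approached as far as the arm can. A call with a number of a shift or a turn outside -1 to 1 is refused whole. A call with a gripper value outside its range is refused whole. The fingers move at their own pace and stop on an object; the grip force is fixed at half the most. Time passes only in rows, so rows that do not move let the fingers close. It gives the time, the measured TCP pose, the force, the opening and the grip force at its end, in the units of the state.
- state(): the state, without advancing time (a new reading comes with each control period).
- grab_frame(name): name is "scene" or "top" or "wrist"; returns the picture (480x640x3 uint8, red, green, blue); there is no depth.
- get_calibration(name): a dict with "vertical_fov" (degrees; the focal length in pixels is half the picture's height over the tangent of half this angle, whatever the lens; pixels are square), "cx", "cy" (the principal point, pixels), "R" (3x3) and "t" (3): a world point X has camera coordinates R X + t. Camera axes: x right, y down, z forward; pixel columns grow to the right and rows downward; lengths in m; the calibration is good to about 2 mm. A picture is of the moment at which its call begins: read the wrist's pose just before it. get_calibration takes no time and is no camera call; for the wrist camera it gives the pose at the moment of the call.
- job.job_done(): hands the job in; it is judged then, once.
The state is a dict: "time": time; "joint_pos": joint angles; "joint_vel": joint speeds; "joint_efforts": joint torques, N m; "tool_pos": TCP position; "tool_rot": TCP orientation; "contact_force": force on the tool from outside, world axes, zero at the start; "ft_torque": the same for the moment, N m; "gripper_width": opening from 0.0 (shut) to 1.0 (fully open); "grasp_force": force on a finger pad.
Only numpy, scipy, OpenCV 4.12 (cv2) and the standard library are available. Lean on these libraries where they do the work, as an engineer would, in place of code of your own. Each camera call takes 0.05 s, during which the arm holds its last target. There are 200 camera calls.

## Working session

There is one attempt and no reset: what is moved stays moved. The work goes in short steps, Python scripts to look and compute and a tool call to move; the robot and the scene stay as the last step left them, time stands still between calls to the robot, and variables do not carry over. Pictures are saved under pics/ and viewed, at most 10 in all, crops included, and the job is handed in when it is done.

Besides the shell and the picture viewer there is one more tool, called after ">>>" as a command line: name --argument value ..., lists and objects as JSON in quotes. move_arm: Moves the arm, as the interface text tells. Shift numbers are shares of 0.6 m and turn numbers shares of 6 degrees, none past 1 either way. Its arguments: {"type":"object","properties":{"targets":{"type":"array"}},"required":["targets"]}

```bash
mkdir -p pics; cat > h.py <<'E'
import numpy as np,cv2
from plant import state,grab_frame,get_calibration,job
def snap(n,f):
    c=get_calibration(n);im=grab_frame(n);cv2.imwrite('pics/'+f,im[:,:,::-1]);return im,c
def ray(c,u,v):
    f=240/np.tan(np.radians(c['vertical_fov'])/2);R=np.array(c['R']);t=np.array(c['t'])
    return -R.T@t,R.T@np.array([(u-c['cx'])/f,(v-c['cy'])/f,1])
def onz(c,u,v,z):
    o,d=ray(c,u,v);return o+d*(z-o[2])/d[2]
def proj(c,X):
    f=240/np.tan(np.radians(c['vertical_fov'])/2);p=np.array(c['R'])@X+np.array(c['t']);return f*p[0]/p[2]+c['cx'],f*p[1]/p[2]+c['cy']
E
python3 - <<'E'
from h import *
a,c=snap('scene','s0.png');b,d=snap('top','t0.png')
s=state();print(s)
for x in (c,d):print(x['vertical_fov'],ray(x,320,240))
E
```

```text
{'time': 0.1, 'joint_pos': array([-1.31098985e+00,  5.33163388e-02,  1.61414248e+00,  3.42729407e-05,
        1.47601764e+00, -1.19014994e-01]), 'joint_vel': array([-0.00068852, -0.0006772 , -0.00374203, -0.0006758 , -0.00065626,
       -0.00156918]), 'joint_efforts': array([ 6.42387586e-04, -3.94908607e+01, -3.71362209e+01, -6.70384520e-05,
        4.00906996e-03,  5.37610148e-06]), 'tool_pos': array([ 0.2309936 , -0.58012998,  0.22377866]), 'tool_rot': array([-9.40772303e-04,  9.82115225e-01,  1.88278510e-01, -4.92355994e-05]), 'contact_force': array([0.36511363, 0.46261095, 0.38483106]), 'ft_torque': array([ 0.07241017,  0.00425512, -0.03213855]), 'grasp_force': 0.0, 'gripper_width': 1.0024996326154465}
47.846307529802615 (array([-0.34919773,  0.44201752,  1.00628627]), array([ 0.58313299, -0.37462435, -0.72101471]))
52.36336824009276 (array([ 0.10083673, -0.00214392,  1.3916164 ]), array([ 0.21647744,  0.02242555, -0.97610989]))
```

View pics/s0.png

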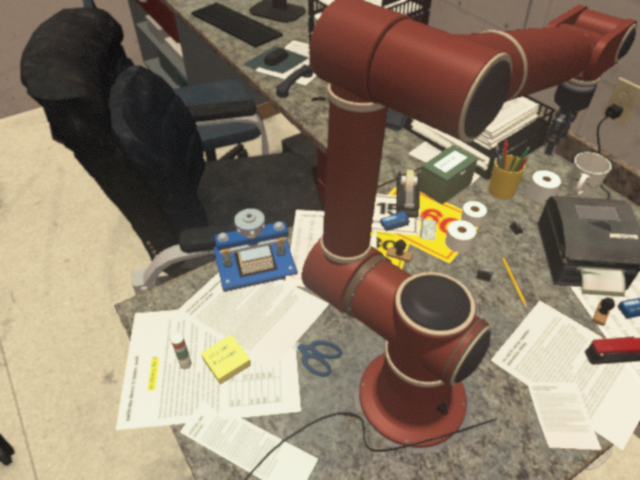

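View pics/t0.png

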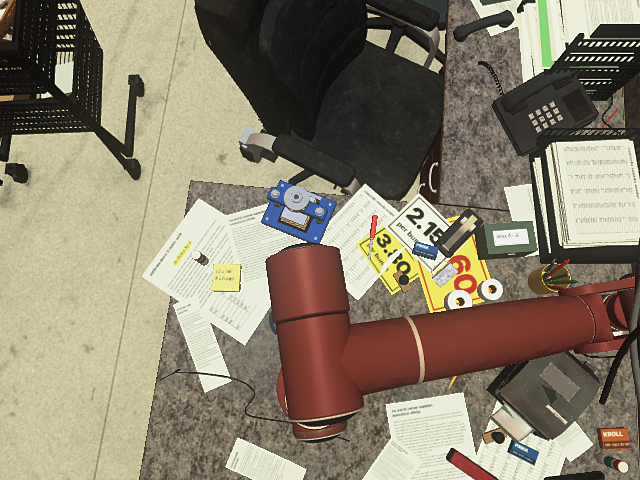

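The scene view shows the blue press at (255,255). In the top view the press is at (297,210) and the red bar handle at (374,228), with the stamp, staples and tape to its right and the note block and glue stick to its left. I'll enlarge the top view.

```bash
python3 - <<'E'
from h import *
im=cv2.imread('pics/t0.png');cv2.imwrite('pics/t0c.png',cv2.resize(im[170:300,250:450],None,fx=4,fy=4,interpolation=cv2.INTER_CUBIC))
c=get_calibration('top')
h=cv2.cvtColor(im,cv2.COLOR_BGR2HSV)
m=((h[...,0]<6)|(h[...,0]>174))&(h[...,1]>150)&(h[...,2]>150);m=m.astype(np.uint8);m[:,:362]=0;m[:,385:]=0;m[:205]=0;m[245:]=0
p=np.argwhere(m)[:,::-1];print(len(p),p.mean(0),cv2.minAreaRect(p.astype(np.float32)))
print('bar',onz(c,*p.mean(0),.016))
print('collar',onz(c,297,199,.159),'scale',onz(c,298,199,.159))
E
```

```text
101 [373.27722772 225.89108911] ((373.2976989746094, 225.81500244140625), (4.485686779022217, 22.200349807739258), 8.746162414550781)
bar [ 0.46354857 -0.12037809  0.016     ]
collar [0.47824554 0.09786089 0.159     ] scale [0.47851588 0.09523711 0.159     ]
```

View pics/t0c.png

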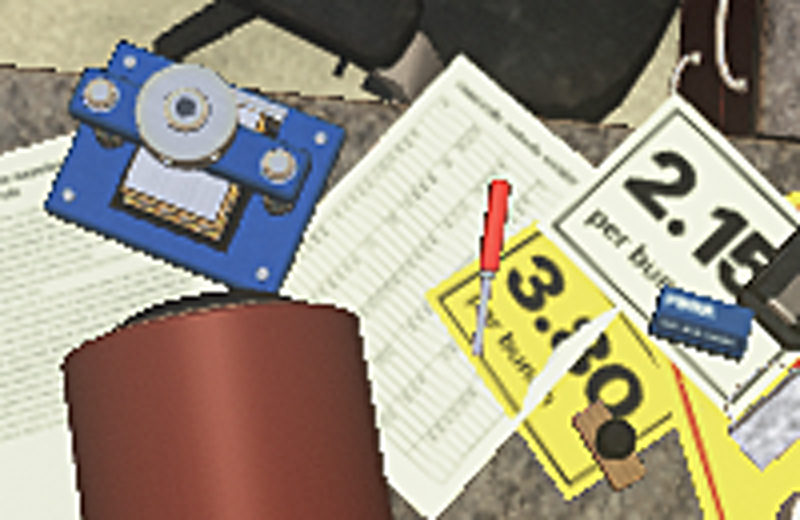

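The collar's top centre is at crop (188,110). The bar's handle runs from (498,182) to (488,270) and its tip is at (478,355), towards the robot. I'll raise the arm and move over to the bar.

>>> move_arm --targets '[[[100, 0, 0, -0.065, 0], [100, 0, 0, -0.065, 0], [100, 0.0495, -0.0437, 0, 0], [100, 0.0495, -0.0437, 0, 0], [100, 0.0495, -0.0437, 0, 0]]]'

```text
time: 0.52
tool_pos: [0.285, -0.4739, 0.3034]
tool_rot: [0.0, 0.982, 0.187, 0.0]
contact_force: [0.3, 0.4, 0.9]
gripper_width: 1.004
grasp_force: 0.0
```

>>> move_arm --targets '[[[100, 0.0495, -0.0437, 0, 0], [100, 0.0495, -0.0437, 0, 0], [100, 0.0495, -0.0437, 0, 0], [100, 0.0495, -0.0437, 0, 0], [100, 0.0495, -0.0437, 0, 0]]]'

```text
time: 0.93
tool_pos: [0.3745, -0.296, 0.3024]
tool_rot: [-0.0, 0.982, 0.188, -0.0]
contact_force: [0.4, -1.3, 0.0]
gripper_width: 0.997
grasp_force: 0.0
```

>>> move_arm --targets '[[[100, 0.0495, -0.0437, 0, 0], [100, 0.0495, -0.0437, 0, 0], [100, 0.0495, -0.0437, 0, 0], [100, 0.0495, -0.0437, 0, 0], [100, 0.0495, -0.0437, 0, 0]]]'

```text
time: 1.35
tool_pos: [0.4641, -0.1192, 0.3026]
tool_rot: [-0.0, 0.982, 0.188, -0.0]
contact_force: [1.0, -1.0, 0.2]
gripper_width: 1.0
grasp_force: 0.0
```

>>> move_arm --targets '[[[100, 0, 0, 0, 0.95], [100, 0, 0, 0, 0.95], [100, 0, 0, 0, 0.95], [100, 0, 0, 0, 0.95], [100, 0, 0, 0, 0.85]]]'

```text
time: 1.77
tool_pos: [0.4636, -0.1208, 0.3023]
tool_rot: [-0.0, 0.998, -0.056, -0.001]
contact_force: [0.6, 0.2, 0.1]
gripper_width: 1.002
grasp_force: 0.0
```

```bash
python3 - <<'E'
from h import *
s=state();print(s['time'],s['tool_pos'],s['tool_rot'],s['joint_pos'])
im,c=snap('wrist','w1.png');print(ray(c,320,240))
c2=get_calibration('scene');ct=get_calibration('top')
print('table edge',onz(ct,190,180,0),onz(ct,350,195,0))
# armrest end
o,d=ray(ct,352,182);p,e=ray(c2,215,237)
A=np.c_[d,-e];k=np.linalg.lstsq(A,p-o,rcond=None)[0];print('arm',o+d*k[0],p+e*k[1])
E
```

```text
1.7667 [ 0.46362196 -0.12082589  0.30226766] [-1.71217592e-04  9.98422453e-01 -5.61455070e-02 -5.07189258e-04] [-4.10420671e-01 -3.38334480e-01  1.83791461e+00 -3.07781061e-05
  1.64308270e+00  1.27272356e+00]
(array([ 0.54111501, -0.12893593,  0.45138583]), array([-0.30226781,  0.02690886, -0.95287243]))
table edge [0.55325674 0.43708318 0.        ] [ 0.55554891 -0.04521817  0.        ]
arm [ 0.63605489 -0.05117631 -0.10978332] [ 0.70875448  0.11598458 -0.08932651]
```

View pics/w1.png

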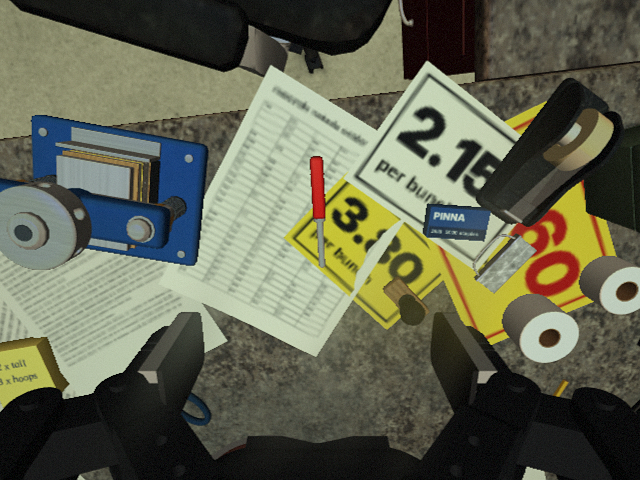

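The wrist view shows the bar's handle at (318,187) and its tip at (322,264). The collar is at left around (35,228), with dark holes on its rim near (68,190) and (82,213). I'll measure both.

```bash
python3 - <<'E'
from h import *
im=cv2.imread('pics/w1.png');c=get_calibration('wrist')
cv2.imwrite('pics/w1c.png',cv2.resize(im[165:285,0:130],None,fx=5,fy=5,interpolation=cv2.INTER_CUBIC))
h=cv2.cvtColor(im,cv2.COLOR_BGR2HSV)
m=((h[...,0]<6)|(h[...,0]>174))&(h[...,1]>150)&(h[...,2]>120);m[:,:300]=0;m[:,335:]=0;m[:140]=0;m[240:]=0
p=np.argwhere(m)[:,::-1].astype(np.float32);r=cv2.minAreaRect(p);print(r)
q=cv2.boxPoints(r);q=q[np.argsort(q[:,1])]
a=onz(c,*q[:2].mean(0),.012);b=onz(c,*q[2:].mean(0),.012);t=onz(c,322,264,.010)
print(a,b,(a+b)/2,'tip',t,np.linalg.norm(a-b),np.linalg.norm(t-(a+b)/2),np.degrees(np.arctan2(*(t-a)[[1,0]])))
E
```

```text
((317.4482727050781, 187.62069702148438), (61.18834686279297, 11.979292869567871), 86.633544921875)
[ 0.4972536  -0.12241518  0.012     ] [ 0.42805575 -0.11855826  0.012     ] [ 0.46265468 -0.12048672  0.012     ] tip [ 0.37075295 -0.1154151   0.01      ] 0.06930525373060674 0.09206328763717575 176.8326903470125
```

View pics/w1c.png

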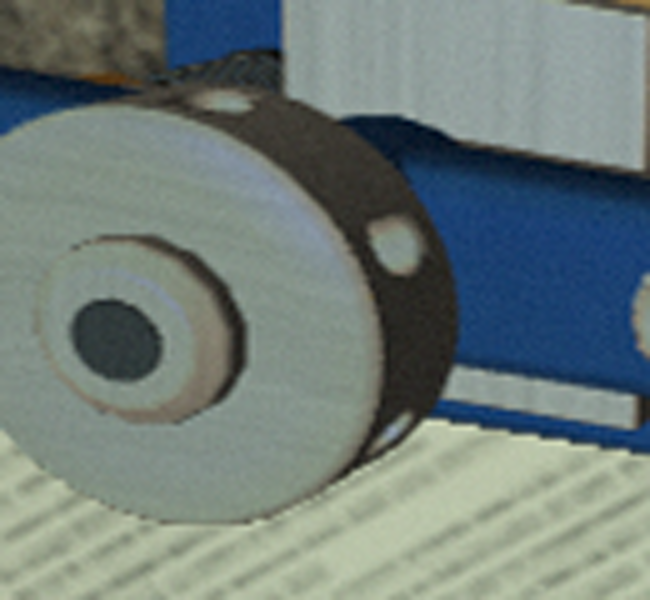

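```bash
python3 - <<'E'
from h import *
from scipy.optimize import least_squares
c=get_calibration('wrist')
P=[onz(c,u,v,.146)[:2] for u,v in((79.4,214),(44.4,184.8),(79,251))];print(P)
S=[1,0,2] # order: sort by angle: P1,P0,P2
f=lambda x:np.concatenate([x[:2]+.034*np.array([np.cos(x[2]+k),np.sin(x[2]+k)])-p for k,p in zip((0,np.pi/3,-np.pi/3),P)])
r=least_squares(f,[.48,.098,-1.5]);print(r.x,np.degrees(r.x[2]),f(r.x))
E
```

```text
[array([0.48774032, 0.06800215]), array([0.51362224, 0.08818921]), array([0.45736309, 0.07760998])]
[ 0.482127    0.10022381 -1.3882451 ] -79.54058491881062 [ 0.000559   -0.00121338  0.00054652  0.00066247 -0.00110553  0.00055092]
```

>>> move_arm --targets '[[[60, 0, 0, 0.064, -0.53], [60, 0, 0, 0.064, 0], [60, 0, 0, 0.064, 0], [60, 0, 0, 0.064, 0], [60, 0, 0, 0.064, 0]]]'

```text
time: 2.23
tool_pos: [0.4634, -0.121, 0.109]
tool_rot: [0.0, 1.0, -0.025, 0.0]
contact_force: [0.8, -0.4, 0.0]
gripper_width: 0.6
grasp_force: 0.0
```

>>> move_arm --targets '[[[60, 0, 0, 0.064, 0], [60, 0, 0, 0.05, 0], [60, 0, 0, 0.016, 0], [60, 0, 0, 0, 0]]]'

```text
time: 2.57
tool_pos: [0.461, -0.1201, 0.0296]
tool_rot: [-0.001, 1.0, -0.026, -0.003]
contact_force: [0.3, -0.0, -0.6]
gripper_width: 0.6
grasp_force: 0.0
```

>>> move_arm --targets '[[[60, 0.002, 0, 0.004, 0], [0, 0, 0, 0, 0], [0, 0, 0, 0, 0], [0, 0, 0, 0, 0], [0, 0, 0, 0, 0]]]'

```text
time: 2.98
tool_pos: [0.4661, -0.1217, 0.0321]
tool_rot: [0.001, 1.0, -0.026, 0.001]
contact_force: [0.1, 0.5, -0.1]
gripper_width: 0.035
grasp_force: 0.0
```

>>> move_arm --targets '[[[0, 0, 0, 0, 0], [0, 0, 0, 0, 0]]]'

```text
time: 3.15
tool_pos: [0.4653, -0.1214, 0.031]
tool_rot: [0.0, 1.0, -0.026, 0.0]
contact_force: [0.2, -0.4, -0.7]
gripper_width: -0.006
grasp_force: 0.0
```

```bash
python3 - <<'E'
from h import *
s=state();print(s['time'],s['tool_pos'],s['tool_rot'],s['gripper_width'],s['grasp_force'])
im,c=snap('wrist','w2.png')
print(proj(c,np.array([.4627,-.1205,.018])),proj(c,s['tool_pos']+[0,0,-.025]))
E
```

```text
3.15 [ 0.46530101 -0.12138071  0.03104581] [ 1.73446436e-04  9.99654300e-01 -2.62879256e-02  4.42961567e-04] -0.005553171157280107 0.0
(np.float64(316.86066458845085), np.float64(300.75103026110406)) (np.float64(318.4129304210072), np.float64(284.64538401211007))
```

View pics/w2.png

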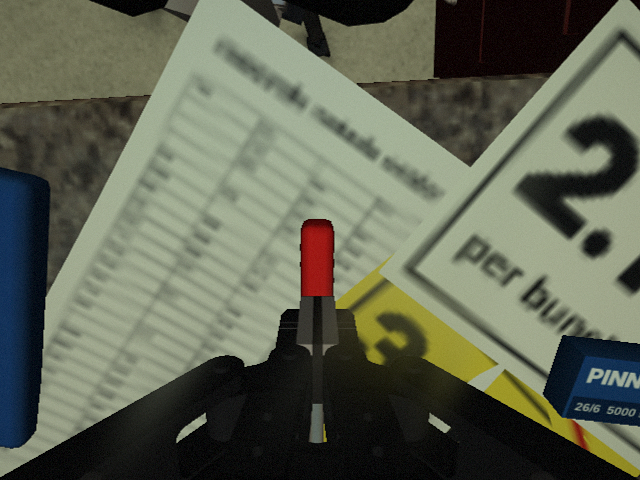

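The fingers appear shut at (317,310), above or beside the handle, which spans rows 220–297 in front of them. I'll check the height geometry.

```bash
python3 - <<'E'
from h import *
c=get_calibration('wrist');s=state();print(ray(c,320,240),c['vertical_fov'],s['joint_pos'],s['tool_pos'],s['joint_efforts'])
u=np.array([-.9984,.0555,0]);n=np.array([.0555,.9984,0]);m=np.array([.4627,-.1205,.018])
for a in(-.035,0):print([proj(c,m+a*u+k*n) for k in(.0075,-.0075)])
T=s['tool_pos']
for z in(.025,.019,.006,0,-.01,-.03):print(z,proj(c,T+[.011,0,-z]),proj(c,T+[-.011,0,-z]))
E
```

```text
(array([ 0.54281805, -0.12471443,  0.1800461 ]), array([-0.30189694,  0.0082541 , -0.95333409])) 62.77958891830953 [-4.10091048e-01 -8.55394276e-02  2.09580725e+00  2.54650711e-05
  1.13071874e+00  1.21326334e+00] [ 0.46517543 -0.12131436  0.03084594] [ 2.27536639e-04 -2.80305451e+01 -3.17814982e+01  1.55128523e-04
 -4.62306489e-03 -3.81668542e-04]
[(np.float64(299.70901010392106), np.float64(226.362669905379)), (np.float64(334.79825121475034), np.float64(226.48012326865623))]
[(np.float64(300.4705313702731), np.float64(300.6013181409741)), (np.float64(333.47951453940385), np.float64(300.7049399807368))]
0.025 (np.float64(317.2159220428761), np.float64(263.2784994267719)) (np.float64(319.54528264861716), np.float64(305.1889014414378))
0.019 (np.float64(317.22076806410075), np.float64(267.96332930401076)) (np.float64(319.62112612145586), np.float64(310.9877287772863))
0.006 (np.float64(317.2323987075025), np.float64(279.2071070701284)) (np.float64(319.80247980054344), np.float64(324.8536375020333))
0 (np.float64(317.2383652452734), np.float64(284.97518218100714)) (np.float64(319.89514727702715), np.float64(331.93879164470525))
-0.01 (np.float64(317.24930142698327), np.float64(295.5475978683798)) (np.float64(320.06435685149887), np.float64(344.87618848595866))
-0.03 (np.float64(317.2758474207077), np.float64(321.21060237361723)) (np.float64(320.47166397074284), np.float64(376.01800687526213))
```

```bash
python3 - <<'E'
from h import *
im=cv2.imread('pics/w2.png');cv2.imwrite('pics/w2c.png',cv2.resize(im[200:480,220:420],None,fx=3,fy=2.1,interpolation=cv2.INTER_CUBIC))
E
```

```text
(no output)
```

View pics/w2c.png

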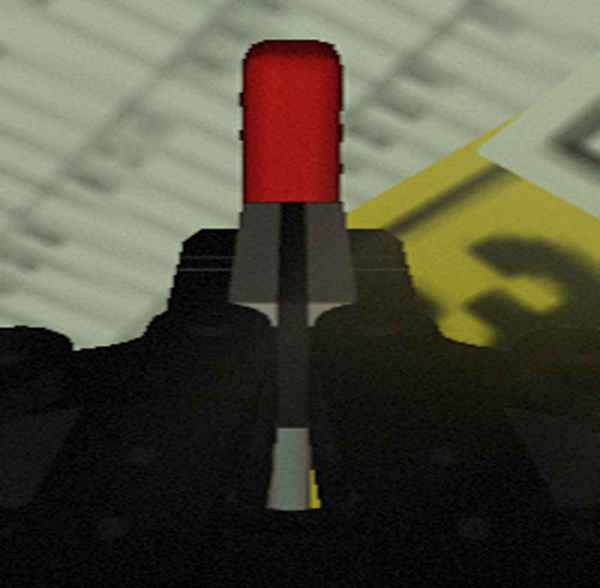

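The fingers shut just above the handle: the tips show at row 297, about 10 mm above the TCP level and roughly 3 cm shorter than stated. I'll reopen and go down in small steps, watching the force.

>>> move_arm --targets '[[[45, 0, 0, 0, 0], [45, 0, 0, 0, 0], [45, 0, 0, 0, 0], [45, 0, 0, 0, 0]]]'

```text
time: 3.53
tool_pos: [0.465, -0.1212, 0.0304]
tool_rot: [-0.0, 1.0, -0.026, -0.0]
contact_force: [-0.6, -0.4, 0.2]
gripper_width: 0.452
grasp_force: 0.0
```

>>> move_arm --targets '[[[45, 0, 0, 0.01, 0], [45, 0, 0, 0, 0], [45, 0, 0, 0, 0]]]'

```text
time: 3.78
tool_pos: [0.4644, -0.121, 0.0237]
tool_rot: [-0.0, 1.0, -0.026, -0.001]
contact_force: [0.0, 0.9, -0.1]
gripper_width: 0.45
grasp_force: 0.0
```

>>> move_arm --targets '[[[45, 0, 0, 0.008, 0], [45, 0, 0, 0, 0], [45, 0, 0, 0, 0]]]'

```text
time: 4.03
tool_pos: [0.4647, -0.1211, 0.0192]
tool_rot: [-0.0, 1.0, -0.026, -0.0]
contact_force: [0.1, -1.1, 0.2]
gripper_width: 0.45
grasp_force: 0.0
```

```bash
python3 - <<'E'
from h import *
s=state();print(s['tool_pos'],s['contact_force'],s['gripper_width'])
im,c=snap('wrist','w3.png')
T=s['tool_pos']
for z in(.025,.006,-.01):print(proj(c,T+[.011,0.02,-z]))
E
```

```text
[ 0.46466669 -0.12111467  0.01923658] [ 0.07073453 -1.05438746  0.22984673] 0.4504599669392234
(np.float64(275.14405970265625), np.float64(265.2740807834299))
(np.float64(270.6170195357487), np.float64(281.44245935835187))
(np.float64(265.9751603767367), np.float64(298.0209153488676))
```

View pics/w3.png

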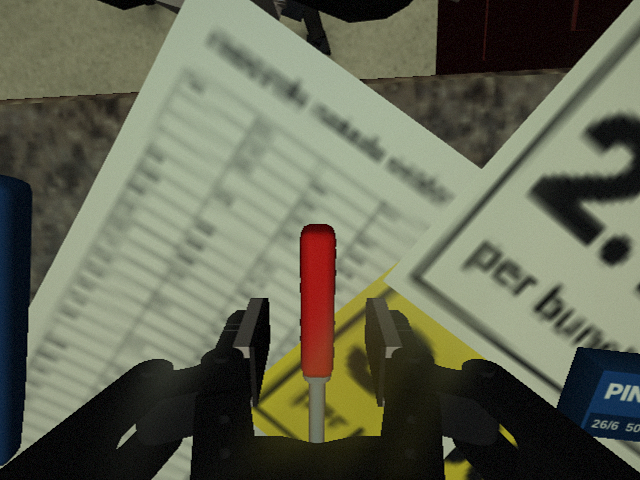

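The handle is centred between the open fingers at columns 300–335 and the fingertips are at row 298, still above it. No contact yet, so I'll continue down.

>>> move_arm --targets '[[[45, -0.003, 0, 0.01, 0], [45, 0, 0, 0, 0]]]'

```text
time: 4.25
tool_pos: [0.4623, -0.1209, 0.0127]
tool_rot: [-0.0, 1.0, -0.026, -0.001]
contact_force: [0.0, -0.1, -0.2]
gripper_width: 0.446
grasp_force: 0.0
```

>>> move_arm --targets '[[[45, 0, 0, 0.008, 0], [45, 0, 0, 0, 0]]]'

```text
time: 4.42
tool_pos: [0.4625, -0.1209, 0.0079]
tool_rot: [-0.0, 1.0, -0.026, -0.001]
contact_force: [-1.3, 0.2, -0.6]
gripper_width: 0.451
grasp_force: 0.0
```

>>> move_arm --targets '[[[45, 0, 0, 0.007, 0], [45, 0, 0, 0, 0]]]'

```text
time: 4.58
tool_pos: [0.4627, -0.121, 0.0039]
tool_rot: [-0.0, 1.0, -0.026, -0.001]
contact_force: [-1.2, 0.0, -0.1]
gripper_width: 0.45
grasp_force: 0.0
```

>>> move_arm --targets '[[[45, 0, 0, 0.005, 0], [45, 0, 0, 0, 0]]]'

```text
time: 4.75
tool_pos: [0.4629, -0.121, 0.0012]
tool_rot: [-0.0, 1.0, -0.026, -0.0]
contact_force: [0.8, 1.1, 0.2]
gripper_width: 0.446
grasp_force: 0.0
```

>>> move_arm --targets '[[[45, 0, 0, 0.006, 0], [45, 0, 0, 0, 0]]]'

```text
time: 4.92
tool_pos: [0.4629, -0.121, -0.0024]
tool_rot: [-0.0, 1.0, -0.026, -0.0]
contact_force: [0.3, 0.4, 0.1]
gripper_width: 0.447
grasp_force: 0.0
```

>>> move_arm --targets '[[[45, 0, 0, 0.004, 0], [45, 0, 0, 0, 0]]]'

```text
time: 5.08
tool_pos: [0.4629, -0.121, -0.0047]
tool_rot: [-0.0, 1.0, -0.026, -0.0]
contact_force: [-0.1, -1.3, -1.3]
gripper_width: 0.45
grasp_force: 0.0
```

```bash
python3 - <<'E'
from h import *
s=state();print(s['tool_pos'],s['contact_force'],s['gripper_width'])
im,c=snap('wrist','w4.png')
g=im[290:420:5,318-100:318+100].copy()
h=cv2.cvtColor(im,cv2.COLOR_RGB2HSV);m=((h[...,0]<6)|(h[...,0]>174))&(h[...,1]>150)&(h[...,2]>80);m[:,:280]=0;m[:,360:]=0
ys,xs=np.nonzero(m);print(ys.min(),ys.max(),xs.min(),xs.max())
E
```

```text
[ 0.46294866 -0.12104707 -0.0046973 ] [-0.10765621 -1.29987773 -1.29286245] 0.44986276731441477
244 409 298 337
```

View pics/w4.png

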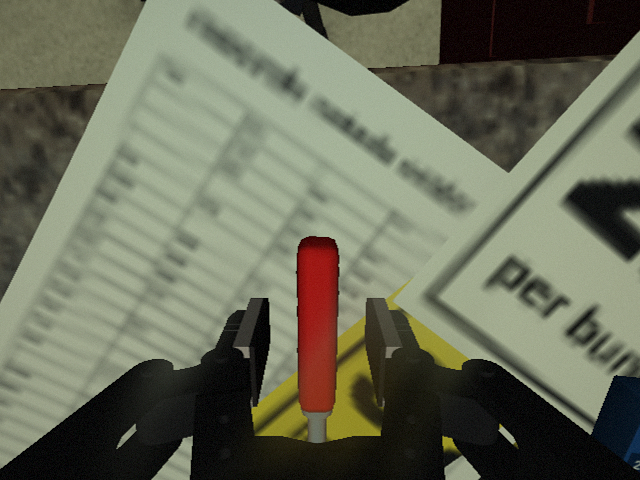

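The handle is 40 px wide at the fingertips' level and centred. The tips are about level with mid-handle, so I'll go a few millimetres lower and then grip.

>>> move_arm --targets '[[[45, 0, 0, 0.004, 0], [45, 0, 0, 0, 0]]]'

```text
time: 5.3
tool_pos: [0.463, -0.1211, -0.007]
tool_rot: [-0.0, 1.0, -0.026, -0.0]
contact_force: [-0.7, -0.3, 0.9]
gripper_width: 0.448
grasp_force: 0.0
```

>>> move_arm --targets '[[[0, 0, 0, 0, 0], [0, 0, 0, 0, 0], [0, 0, 0, 0, 0], [0, 0, 0, 0, 0], [0, 0, 0, 0, 0]]]'

```text
time: 5.72
tool_pos: [0.464, -0.1214, -0.0059]
tool_rot: [0.0, 1.0, -0.026, 0.001]
contact_force: [0.8, 0.1, 5.1]
gripper_width: 0.156
grasp_force: 61.8
```

Gripped (61.8 N, opening 0.156). The bar sits about 15 mm above the reported TCP. I'll lift it and turn the tool so the handle points to the 160° hole on the robot's side.

>>> move_arm --targets '[[[0, 0, 0, -0.05, 0], [0, 0, 0, -0.0685, 0], [0, 0, 0, -0.0685, 0], [0, 0, 0, -0.0685, 0], [0, 0, 0, -0.0685, 0]]]'

```text
time: 6.13
tool_pos: [0.4622, -0.1208, 0.1885]
tool_rot: [-0.0, 1.0, -0.026, -0.001]
contact_force: [1.0, -1.2, -1.1]
gripper_width: 0.154
grasp_force: 60.5
```

>>> move_arm --targets '[[[0, 0, 0, 0, -1], [0, 0, 0, 0, -1], [0, 0, 0, 0, -1], [0, 0, 0, 0, -1], [0, 0, 0, 0, -1]]]'

```text
time: 6.55
tool_pos: [0.4626, -0.1209, 0.1867]
tool_rot: [-0.0, 0.972, 0.236, -0.001]
contact_force: [0.3, 0.3, -1.1]
gripper_width: 0.16
grasp_force: 60.6
```

>>> move_arm --targets '[[[0, 0, 0, 0, -1], [0, 0, 0, 0, -1], [0, 0, 0, 0, -1], [0, 0, 0, 0, -1], [0, 0, 0, 0, -1]]]'

```text
time: 6.97
tool_pos: [0.4625, -0.1209, 0.1865]
tool_rot: [-0.001, 0.878, 0.479, -0.001]
contact_force: [0.1, -0.5, -1.3]
gripper_width: 0.156
grasp_force: 60.6
```

>>> move_arm --targets '[[[0, 0, 0, 0, -1], [0, 0, 0, 0, -1], [0, 0, 0, 0, -1], [0, 0, 0, 0, -1], [0, 0, 0, 0, -1]]]'

```text
time: 7.38
tool_pos: [0.4625, -0.1209, 0.1865]
tool_rot: [-0.001, 0.724, 0.69, -0.0]
contact_force: [0.5, -0.1, -1.5]
gripper_width: 0.158
grasp_force: 60.6
```

>>> move_arm --targets '[[[0, 0, 0, 0, -1], [0, 0, 0, 0, -1], [0, 0, 0, 0, -1], [0, 0, 0, 0, -1], [0, 0, 0, 0, -1]]]'

```text
time: 7.8
tool_pos: [0.4625, -0.1209, 0.1865]
tool_rot: [-0.001, 0.52, 0.854, -0.0]
contact_force: [0.6, -0.1, -0.5]
gripper_width: 0.161
grasp_force: 60.6
```

>>> move_arm --targets '[[[0, 0, 0, 0, -1], [0, 0, 0, 0, -1], [0, 0, 0, 0, -1], [0, 0, 0, 0, -1], [0, 0, 0, 0, -1]]]'

```text
time: 8.22
tool_pos: [0.4625, -0.1209, 0.1865]
tool_rot: [-0.001, 0.282, 0.96, 0.0]
contact_force: [-0.1, 0.7, -0.6]
gripper_width: 0.157
grasp_force: 60.6
```

>>> move_arm --targets '[[[0, 0, 0, 0, -1], [0, 0, 0, 0, -1], [0, 0, 0, 0, -0.25], [0, 0, 0, 0, 0]]]'

```text
time: 8.55
tool_pos: [0.4625, -0.1209, 0.1865]
tool_rot: [-0.001, 0.169, 0.986, 0.0]
contact_force: [-0.8, -0.5, 0.3]
gripper_width: 0.16
grasp_force: 60.6
```

```bash
cat >> h.py <<'E'
C=np.array([.4821,.1002])
def pose():
    s=state();w,x,y,z=s['tool_rot'];psi=np.arctan2(2*(x*y+w*z),1-2*(y*y+z*z));T=s['tool_pos'];d=T[:2]-C
    return s,T,psi,np.hypot(*d),np.arctan2(d[1],d[0])
def go(x,y,z):
    s,T,p,_,_=pose();d=np.array([x,y,z])-T
    return np.round(np.array([d[0]*np.cos(p)+d[1]*np.sin(p),d[0]*np.sin(p)-d[1]*np.cos(p),-d[2]])/.6,4)
E
python3 - <<'E'
from h import *
s,T,p,r,th=pose();print(s['time'],T,np.degrees(p),s['joint_pos'],s['gripper_width'],s['grasp_force'],s['contact_force'])
print(go(.345,-.10,.2))
E
```

```text
8.55 [ 0.46253285 -0.12091259  0.18652712] 160.50114917565227 [-4.11495246e-01 -2.83310563e-01  1.98582725e+00 -5.39129394e-05
  1.44106416e+00 -1.64196531e+00] 0.16032771222851985 60.55730223655701 [-0.77188645 -0.45891958  0.31253376]
[ 0.1963 -0.0325 -0.0225]
```

>>> move_arm --targets '[[[0, 0.0655, -0.011, 0, 0], [0, 0.0655, -0.011, 0, 0], [0, 0.0655, -0.011, 0, 0], [0, 0.0209, 0.0558, 0, 0], [0, 0.0209, 0.0558, 0, 0]]]'

```text
time: 8.97
tool_pos: [0.3426, -0.0299, 0.1869]
tool_rot: [0.001, 0.174, 0.985, -0.0]
contact_force: [1.5, 1.1, -0.9]
gripper_width: 0.159
grasp_force: 60.6
```

>>> move_arm --targets '[[[0, 0.0209, 0.0558, 0, 0], [0, 0.0209, 0.0558, 0, 0], [0, 0.0209, 0.0558, 0, 0], [0, 0.0209, 0.0558, 0, 0], [0, 0.0209, 0.0558, 0, 0]]]'

```text
time: 9.38
tool_pos: [0.3402, 0.1515, 0.1873]
tool_rot: [0.0, 0.17, 0.985, -0.0]
contact_force: [1.5, -0.6, -1.1]
gripper_width: 0.156
grasp_force: 60.6
```

>>> move_arm --targets '[[[0, 0, 0, 0.045, 0], [0, 0, 0, 0.045, 0], [0, 0, 0, 0, 0], [0, 0, 0, 0, 0]]]'

```text
time: 9.72
tool_pos: [0.3394, 0.1495, 0.1319]
tool_rot: [-0.002, 0.17, 0.986, -0.001]
contact_force: [-0.9, 0.5, -0.7]
gripper_width: 0.162
grasp_force: 60.5
```

```bash
python3 - <<'E'
from h import *
s,T,p,r,th=pose();print(s['time'],T,np.degrees([p,th]),r,s['joint_pos'],s['contact_force'])
im,c=snap('wrist','w5.png');sc,cs=snap('scene','s5.png')
print('axis top',proj(c,np.array([*C,.159])))
for a in(100.5,160.5,220.5):
    a=np.radians(a);X=np.array([*(C+.034*np.array([np.cos(a),np.sin(a)])),.146]);print(proj(c,X),proj(cs,X))
tip=np.array([*(T[:2]-.097*np.array([np.cos(p),np.sin(p)])),T[2]+.015]);print('tip',tip,proj(c,tip),proj(cs,tip))
u,v=map(int,proj(cs,np.array([*C,.146])));A=cv2.resize(sc[v-40:v+40,u-50:u+50],(500,400),interpolation=cv2.INTER_CUBIC)
B=np.zeros((400,800,3),np.uint8);u,v=map(int,proj(c,np.array([*C,.146])));print('crop',u,v)
w=im[max(0,v-80):v+120,max(0,u-100):u+100];print(w.shape)
w=cv2.resize(w,None,fx=2,fy=2,interpolation=cv2.INTER_CUBIC)[:400,:400]
B[:w.shape[0],:w.shape[1]]=w;B[:320,400:]=cv2.resize(A,(400,320))
cv2.imwrite('pics/c5.png',B[:,:,::-1])
E
```

```text
9.7167 [0.33938348 0.14954998 0.13190561] [160.47400412 160.9251149 ] 0.15100802717173098 [ 2.13669746e-01 -5.56119648e-01  2.27110490e+00 -5.77389018e-05
  1.43132299e+00 -1.01633054e+00] [-0.91972842  0.54025084 -0.72179243]
axis top (np.float64(317.7738516251102), np.float64(624.4094112312011))
(np.float64(377.939588802248), np.float64(568.953205775168)) (np.float64(237.22089203196475), np.float64(229.4271265472552))
(np.float64(317.83081240680997), np.float64(543.7506832654266)) (np.float64(251.25924819363112), np.float64(232.47462733900025))
(np.float64(257.7171095634492), np.float64(568.6540284056398)) (np.float64(263.0354161740169), np.float64(225.14204074187907))
tip [0.43080501 0.11712923 0.14690561] (np.float64(315.32256905429415), np.float64(514.3525716053445)) (np.float64(253.0479704668325), np.float64(238.34664221197764))
crop 317 592
(0, 200, 3)Traceback (most recent call last):
  File "<stdin>", line 11, in <module>
cv2.error: OpenCV(4.12.0) /io/opencv/modules/imgproc/src/resize.cpp:4208: error: (-215:Assertion failed) !ssize.empty() in function 'resize'
```

>>> move_arm --targets '[[[0, -0.012, 0.002, 0.002, 0], [0, -0.01, 0, 0, 0], [0, 0, 0, 0, 0], [0, 0, 0, 0, 0]]]'

```text
time: 10.15
tool_pos: [0.3548, 0.1461, 0.1333]
tool_rot: [0.0, 0.17, 0.985, 0.0]
contact_force: [0.2, 1.2, -0.3]
gripper_width: 0.156
grasp_force: 60.6
```

>>> move_arm --targets '[[[0, -0.006, 0, 0, 0], [0, 0, 0, 0, 0]]]'

```text
time: 10.32
tool_pos: [0.3578, 0.1451, 0.1328]
tool_rot: [0.0, 0.17, 0.985, 0.0]
contact_force: [0.5, -0.6, -1.1]
gripper_width: 0.161
grasp_force: 60.6
```

>>> move_arm --targets '[[[0, -0.006, 0, 0, 0], [0, 0, 0, 0, 0]]]'

```text
time: 10.48
tool_pos: [0.361, 0.1439, 0.1326]
tool_rot: [0.0, 0.17, 0.986, -0.0]
contact_force: [-0.4, -0.6, -1.3]
gripper_width: 0.157
grasp_force: 60.5
```

>>> move_arm --targets '[[[0, -0.006, 0, 0, 0], [0, 0, 0, 0, 0]]]'

```text
time: 10.65
tool_pos: [0.3644, 0.1428, 0.1325]
tool_rot: [0.0, 0.17, 0.986, -0.0]
contact_force: [-0.1, -0.1, -1.6]
gripper_width: 0.16
grasp_force: 60.6
```

```bash
python3 - <<'E'
from h import *
s,T,p,r,th=pose();print(s['time'],T,np.degrees([p,th]),r,r*np.sin(th-p),s['contact_force'],s['ft_torque'])
E
```

```text
10.65 [0.36442472 0.14276814 0.1325384 ] [160.4753561  160.11279559] 0.12513799453639757 -0.000791852245753304 [-0.08379885 -0.1071969  -1.64255072] [-0.00556658  0.04141434 -0.00953091]
```

The tip is past the mouth (r = 125 mm) with no force, so it's in the hole. I'll push on with a small trim.

>>> move_arm --targets '[[[0, -0.006, -0.001, 0.0015, 0], [0, 0, 0, 0, 0]]]'

```text
time: 10.82
tool_pos: [0.3675, 0.1409, 0.1315]
tool_rot: [-0.0, 0.17, 0.986, -0.0]
contact_force: [0.6, -0.4, -0.9]
gripper_width: 0.159
grasp_force: 60.6
```

>>> move_arm --targets '[[[0, -0.006, 0, 0, 0], [0, 0, 0, 0, 0]]]'

```text
time: 10.98
tool_pos: [0.3711, 0.1398, 0.1317]
tool_rot: [0.0, 0.17, 0.986, -0.0]
contact_force: [-0.5, -0.2, -0.9]
gripper_width: 0.157
grasp_force: 60.5
```

>>> move_arm --targets '[[[0, -0.006, 0, 0, 0], [0, 0, 0, 0, 0]]]'

```text
time: 11.15
tool_pos: [0.3745, 0.1386, 0.1317]
tool_rot: [0.0, 0.17, 0.986, 0.0]
contact_force: [-0.9, 0.4, -1.2]
gripper_width: 0.162
grasp_force: 60.6
```

>>> move_arm --targets '[[[0, -0.005, 0, 0, 0], [0, 0, 0, 0, 0]]]'

```text
time: 11.32
tool_pos: [0.3772, 0.1376, 0.1317]
tool_rot: [0.0, 0.17, 0.986, -0.0]
contact_force: [-0.1, -0.3, -1.1]
gripper_width: 0.157
grasp_force: 60.5
```

```bash
python3 - <<'E'
from h import *
s,T,p,r,th=pose();print(s['time'],T,np.degrees([p,th]),r,r*np.sin(th-p),s['contact_force'],s['ft_torque'])
E
```

```text
11.3167 [0.37721028 0.13758745 0.13167502] [160.47112331 160.38162703] 0.11135382821130575 -0.00017393514577611092 [-0.06044659 -0.27051941 -1.11859589] [ 0.04189417 -0.00644294 -0.04566169]
```

The bar is in about 22 mm. I'll turn the collar clockwise in 6° steps and read the force.

>>> move_arm --targets '[[[0, -0.001, 0.0194, 0, 1]]]'

```text
time: 11.4
tool_pos: [0.381, 0.1474, 0.1314]
tool_rot: [-0.0, 0.223, 0.975, -0.001]
contact_force: [-1.5, -5.3, -0.5]
gripper_width: 0.159
grasp_force: 60.9
```

>>> move_arm --targets '[[[0, -0.001, 0.0194, 0, 1]]]'

```text
time: 11.48
tool_pos: [0.3857, 0.1566, 0.131]
tool_rot: [-0.001, 0.275, 0.961, -0.004]
contact_force: [-5.2, -13.3, 0.8]
gripper_width: 0.16
grasp_force: 62.6
```

>>> move_arm --targets '[[[0, -0.001, 0.0194, 0, 1]]]'

```text
time: 11.57
tool_pos: [0.3917, 0.1657, 0.1306]
tool_rot: [-0.001, 0.325, 0.946, -0.005]
contact_force: [-5.9, -13.0, 1.7]
gripper_width: 0.159
grasp_force: 62.4
```

>>> move_arm --targets '[[[0, -0.001, 0.0194, 0, 1]]]'

```text
time: 11.65
tool_pos: [0.399, 0.1746, 0.1303]
tool_rot: [-0.002, 0.374, 0.927, -0.005]
contact_force: [-6.3, -12.3, 1.5]
gripper_width: 0.161
grasp_force: 62.3
```

>>> move_arm --targets '[[[0, -0.001, 0.0194, 0, 1]]]'

```text
time: 11.73
tool_pos: [0.4071, 0.1828, 0.1301]
tool_rot: [-0.002, 0.422, 0.906, -0.005]
contact_force: [-7.2, -12.1, 2.0]
gripper_width: 0.155
grasp_force: 62.2
```

>>> move_arm --targets '[[[0, -0.001, 0.0194, 0, 1]]]'

```text
time: 11.82
tool_pos: [0.416, 0.19, 0.1299]
tool_rot: [-0.002, 0.469, 0.883, -0.005]
contact_force: [-8.4, -10.0, 0.7]
gripper_width: 0.159
grasp_force: 62.1
```

```bash
python3 - <<'E'
from h import *
s,T,p,r,th=pose();print(s['time'],T,np.degrees([p,th]),r,r*np.sin(th-p),s['contact_force'],s['ft_torque'],s['joint_pos'])
y=np.array([np.sin(p),-np.cos(p)]);print('Ft',s['contact_force'][:2]@y,'tau',s['joint_efforts'])
E
```

```text
11.8167 [0.41600513 0.19001302 0.12985838] [124.05898777 126.34995864] 0.11151192346679263 0.004457614540500503 [ -8.37485163 -10.01597635   0.7452578 ] [-1.74824042  1.29738051 -0.86060897] [ 0.26844736 -0.27914127  2.07982013 -0.00477147  1.35161735 -0.32492601]
Ft -12.547650286508603 tau [  2.78633147 -25.56810379 -39.24567819   1.82983316  -2.81307355
  -1.96664058]
```

```bash
cat > tq.py <<'E'
from h import *
s,T,p,r,th=pose();F=s['contact_force'];d=T[:2]-C
print('psi %.1f az %.1f r %.4f lat %.1f z %.4f Ft %.2f Fr %.2f Mz %.2f tau %.3f t %.2f'%(np.degrees(p),np.degrees(th),r,1e3*r*np.sin(th-p),T[2],-F[0]*np.sin(p)+F[1]*np.cos(p),F[:2]@d/r,s['ft_torque'][2],d[0]*F[1]-d[1]*F[0]+s['ft_torque'][2],s['time']))
E
python3 tq.py
```

```text
psi 124.1 az 126.3 r 0.1115 lat 4.5 z 0.1299 Ft 12.55 Fr -3.10 Mz -0.86 tau 0.554 t 11.82
```

>>> move_arm --targets '[[[0, -0.001, 0.0194, 0, 1]]]'

```text
time: 11.9
tool_pos: [0.4256, 0.1963, 0.1296]
tool_rot: [-0.003, 0.515, 0.857, -0.006]
contact_force: [-8.7, -9.7, 0.4]
gripper_width: 0.161
grasp_force: 61.9
```

```bash
python3 tq.py
```

```text
psi 118.1 az 120.5 r 0.1115 lat 4.6 z 0.1296 Ft 12.22 Fr -3.98 Mz -0.81 tau 0.570 t 11.90
```

>>> move_arm --targets '[[[0, -0.001, 0.0194, 0, 1]]]'

```text
time: 11.98
tool_pos: [0.4358, 0.2016, 0.1294]
tool_rot: [-0.003, 0.559, 0.829, -0.006]
contact_force: [-10.4, -7.5, 0.5]
gripper_width: 0.16
grasp_force: 61.7
```

```bash
python3 tq.py
```

```text
psi 112.1 az 114.6 r 0.1114 lat 4.8 z 0.1294 Ft 12.46 Fr -2.53 Mz -0.80 tau 0.600 t 11.98
```

>>> move_arm --targets '[[[0, -0.001, 0.0194, 0, 1]]]'

```text
time: 12.07
tool_pos: [0.4465, 0.2057, 0.1292]
tool_rot: [-0.003, 0.601, 0.799, -0.006]
contact_force: [-10.3, -6.9, 0.6]
gripper_width: 0.157
grasp_force: 61.6
```

```bash
python3 tq.py
```

```text
psi 106.1 az 108.6 r 0.1114 lat 5.0 z 0.1292 Ft 11.84 Fr -3.21 Mz -0.74 tau 0.597 t 12.07
```

>>> move_arm --targets '[[[0, -0.001, 0.0194, 0, 1]]]'

```text
time: 12.15
tool_pos: [0.4576, 0.2088, 0.129]
tool_rot: [-0.003, 0.642, 0.766, -0.006]
contact_force: [-11.3, -5.2, -0.3]
gripper_width: 0.161
grasp_force: 61.4
```

```bash
python3 tq.py
```

```text
psi 100.1 az 102.7 r 0.1113 lat 5.1 z 0.1290 Ft 12.07 Fr -2.59 Mz -0.75 tau 0.608 t 12.15
```

Torque is about 0.6 N m and nearly flat, so the collar still turns free. It sinks 0.27 mm per 6°, so I'll follow it down.

>>> move_arm --targets '[[[0, -0.001, 0.0194, 0.0007, 1]]]'

```text
time: 12.23
tool_pos: [0.469, 0.2107, 0.1286]
tool_rot: [-0.004, 0.681, 0.732, -0.006]
contact_force: [-12.3, -3.7, 0.7]
gripper_width: 0.159
grasp_force: 61.5
```

```bash
python3 tq.py
```

```text
psi 94.1 az 96.8 r 0.1112 lat 5.2 z 0.1286 Ft 12.50 Fr -2.20 Mz -0.72 tau 0.684 t 12.23
```

>>> move_arm --targets '[[[0, -0.001, 0.0194, 0.0007, 1]]]'

```text
time: 12.32
tool_pos: [0.4806, 0.2114, 0.1282]
tool_rot: [-0.004, 0.719, 0.695, -0.005]
contact_force: [-12.8, -1.9, 1.8]
gripper_width: 0.163
grasp_force: 61.5
```

```bash
python3 tq.py
```

```text
psi 88.1 az 90.8 r 0.1112 lat 5.2 z 0.1282 Ft 12.73 Fr -1.74 Mz -0.76 tau 0.665 t 12.32
```

>>> move_arm --targets '[[[0, -0.001, 0.0194, 0.0007, 1]]]'

```text
time: 12.4
tool_pos: [0.4922, 0.2109, 0.1279]
tool_rot: [-0.004, 0.754, 0.657, -0.005]
contact_force: [-12.0, -0.6, 2.0]
gripper_width: 0.158
grasp_force: 61.5
```

```bash
python3 tq.py
```

```text
psi 82.1 az 84.8 r 0.1112 lat 5.2 z 0.1279 Ft 11.83 Fr -1.74 Mz -0.81 tau 0.512 t 12.40
```

>>> move_arm --targets '[[[0, -0.001, 0.0194, 0.0007, 1]]]'

```text
time: 12.48
tool_pos: [0.5037, 0.2091, 0.1276]
tool_rot: [-0.004, 0.788, 0.616, -0.005]
contact_force: [-12.0, 0.9, 1.9]
gripper_width: 0.16
grasp_force: 61.6
```

```bash
python3 tq.py
```

```text
psi 76.1 az 78.8 r 0.1111 lat 5.2 z 0.1276 Ft 11.86 Fr -1.46 Mz -0.74 tau 0.585 t 12.48
```

>>> move_arm --targets '[[[0, -0.001, 0.0194, 0.0007, 1]]]'

```text
time: 12.57
tool_pos: [0.515, 0.2063, 0.1273]
tool_rot: [-0.004, 0.819, 0.574, -0.005]
contact_force: [-12.0, 2.7, 2.2]
gripper_width: 0.155
grasp_force: 61.6
```

```bash
python3 tq.py
```

```text
psi 70.1 az 72.8 r 0.1111 lat 5.2 z 0.1273 Ft 12.24 Fr -1.00 Mz -0.76 tau 0.609 t 12.57
```

The lateral lag is steady at 5.2 mm, which is a clean torque indicator. Still free, so I'll continue.

```bash
sed -i 's/lat %.1f/lat %.2f/' tq.py; python3 tq.py
```

```text
psi 70.1 az 72.8 r 0.1111 lat 5.18 z 0.1273 Ft 12.24 Fr -1.00 Mz -0.76 tau 0.609 t 12.57
```

>>> move_arm --targets '[[[0, -0.001, 0.0194, 0.0005, 1]]]'

```text
time: 12.65
tool_pos: [0.5259, 0.2022, 0.1271]
tool_rot: [-0.004, 0.848, 0.531, -0.005]
contact_force: [-11.1, 3.7, 0.8]
gripper_width: 0.156
grasp_force: 61.5
```

```bash
python3 tq.py
```

```text
psi 64.1 az 66.8 r 0.1110 lat 5.18 z 0.1271 Ft 11.61 Fr -0.95 Mz -0.78 tau 0.514 t 12.65
```

>>> move_arm --targets '[[[0, -0.001, 0.0194, 0.0005, 1]]]'

```text
time: 12.73
tool_pos: [0.5363, 0.197, 0.1269]
tool_rot: [-0.004, 0.874, 0.486, -0.004]
contact_force: [-10.9, 5.3, 0.9]
gripper_width: 0.159
grasp_force: 61.5
```

```bash
python3 tq.py
```

```text
psi 58.1 az 60.8 r 0.1109 lat 5.16 z 0.1269 Ft 12.06 Fr -0.67 Mz -0.74 tau 0.598 t 12.73
```

>>> move_arm --targets '[[[0, -0.001, 0.0194, 0.0005, 1]]]'

```text
time: 12.82
tool_pos: [0.546, 0.1908, 0.1267]
tool_rot: [-0.004, 0.898, 0.439, -0.004]
contact_force: [-10.4, 6.2, 1.2]
gripper_width: 0.164
grasp_force: 61.5
```

```bash
python3 tq.py
```

```text
psi 52.1 az 54.8 r 0.1109 lat 5.19 z 0.1267 Ft 12.04 Fr -0.90 Mz -0.76 tau 0.585 t 12.82
```

>>> move_arm --targets '[[[0, -0.001, 0.0194, 0.0005, 1]]]'

```text
time: 12.9
tool_pos: [0.555, 0.1836, 0.1265]
tool_rot: [-0.004, 0.92, 0.391, -0.004]
contact_force: [-10.1, 7.8, 0.5]
gripper_width: 0.16
grasp_force: 61.5
```

```bash
python3 tq.py
```

```text
psi 46.1 az 48.8 r 0.1108 lat 5.29 z 0.1265 Ft 12.66 Fr -0.77 Mz -0.78 tau 0.629 t 12.90
```

>>> move_arm --targets '[[[0, -0.001, 0.0194, 0.0005, 1]]]'

```text
time: 12.98
tool_pos: [0.5632, 0.1756, 0.1263]
tool_rot: [-0.004, 0.939, 0.343, -0.004]
contact_force: [-9.1, 9.3, 1.3]
gripper_width: 0.158
grasp_force: 61.5
```

```bash
python3 tq.py
```

```text
psi 40.1 az 42.9 r 0.1107 lat 5.40 z 0.1263 Ft 13.03 Fr -0.34 Mz -0.73 tau 0.716 t 12.98
```

The lag and torque begin to rise near az 52°. Three more steps should confirm it.

>>> move_arm --targets '[[[0, -0.001, 0.0194, 0.0005, 1]]]'

```text
time: 13.07
tool_pos: [0.5705, 0.1667, 0.1261]
tool_rot: [-0.005, 0.956, 0.293, -0.003]
contact_force: [-9.1, 11.3, 0.5]
gripper_width: 0.156
grasp_force: 61.5
```

```bash
python3 tq.py
```

```text
psi 34.1 az 37.0 r 0.1106 lat 5.53 z 0.1261 Ft 14.47 Fr -0.42 Mz -0.77 tau 0.837 t 13.07
```

>>> move_arm --targets '[[[0, -0.001, 0.0194, 0.0005, 1]]]'

```text
time: 13.15
tool_pos: [0.5768, 0.1572, 0.1259]
tool_rot: [-0.005, 0.97, 0.243, -0.003]
contact_force: [-8.5, 11.5, -1.1]
gripper_width: 0.156
grasp_force: 61.5
```

```bash
python3 tq.py
```

```text
psi 28.1 az 31.0 r 0.1106 lat 5.66 z 0.1259 Ft 14.10 Fr -1.37 Mz -0.81 tau 0.763 t 13.15
```

>>> move_arm --targets '[[[0, -0.001, 0.0194, 0.0005, 1]]]'

```text
time: 13.23
tool_pos: [0.5822, 0.1471, 0.1258]
tool_rot: [-0.005, 0.981, 0.192, -0.003]
contact_force: [-6.7, 13.2, -0.1]
gripper_width: 0.16
grasp_force: 61.5
```

```bash
python3 tq.py
```

```text
psi 22.1 az 25.1 r 0.1105 lat 5.83 z 0.1258 Ft 14.77 Fr -0.45 Mz -0.75 tau 0.884 t 13.23
```

The fit puts contact at about ψ 53°, so the end is ψ ≈ −7°, az ≈ −4°. I'll finish the turn and settle just before the end.

>>> move_arm --targets '[[[0, -0.001, 0.0194, 0.0005, 1]]]'

```text
time: 13.32
tool_pos: [0.5864, 0.1365, 0.1256]
tool_rot: [-0.005, 0.99, 0.14, -0.002]
contact_force: [-6.0, 15.2, -0.6]
gripper_width: 0.155
grasp_force: 61.5
```

```bash
python3 tq.py
```

```text
psi 16.1 az 19.2 r 0.1105 lat 5.97 z 0.1256 Ft 16.25 Fr -0.69 Mz -0.79 tau 1.017 t 13.32
```

>>> move_arm --targets '[[[0, -0.001, 0.0194, 0.0005, 1]]]'

```text
time: 13.4
tool_pos: [0.5896, 0.1255, 0.1255]
tool_rot: [-0.006, 0.996, 0.088, -0.002]
contact_force: [-5.3, 15.4, -1.2]
gripper_width: 0.157
grasp_force: 61.6
```

```bash
python3 tq.py
```

```text
psi 10.1 az 13.3 r 0.1104 lat 6.10 z 0.1255 Ft 16.07 Fr -1.66 Mz -0.84 tau 0.943 t 13.40
```

>>> move_arm --targets '[[[0, -0.001, 0.0194, 0.0005, 1]]]'

```text
time: 13.48
tool_pos: [0.5916, 0.1144, 0.1254]
tool_rot: [-0.006, 0.999, 0.036, -0.002]
contact_force: [-3.1, 18.2, -1.3]
gripper_width: 0.158
grasp_force: 61.6
```

```bash
python3 tq.py
```

```text
psi 4.1 az 7.4 r 0.1104 lat 6.33 z 0.1254 Ft 18.40 Fr -0.69 Mz -0.84 tau 1.199 t 13.48
```

>>> move_arm --targets '[[[0, -0.001, 0.0194, 0.0005, 1]]]'

```text
time: 13.57
tool_pos: [0.5924, 0.103, 0.1253]
tool_rot: [-0.006, 1.0, -0.017, -0.001]
contact_force: [-2.1, 17.9, -1.7]
gripper_width: 0.159
grasp_force: 61.6
```

```bash
python3 tq.py
```

```text
psi -1.9 az 1.5 r 0.1103 lat 6.50 z 0.1253 Ft 17.79 Fr -1.62 Mz -0.88 tau 1.100 t 13.57
```

>>> move_arm --targets '[[[0, 0, 0, 0, 0], [0, 0, 0, 0, 0], [0, 0, 0, 0, 0]]]'

```text
time: 13.82
tool_pos: [0.5927, 0.1025, 0.1255]
tool_rot: [-0.005, 1.0, -0.015, -0.001]
contact_force: [-0.8, 14.8, -1.5]
gripper_width: 0.156
grasp_force: 62.0
```

```bash
python3 tq.py
```

```text
psi -1.7 az 1.2 r 0.1106 lat 5.49 z 0.1255 Ft 14.73 Fr -0.50 Mz -0.94 tau 0.692 t 13.82
```

The collar held at az 1.2°. Refitting contact at ψ ≈ 51° leaves about 6.5° to go.

>>> move_arm --targets '[[[0, -0.0005, 0.0097, 0.0003, 0.5], [0, -0.0005, 0.0107, 0.0003, 0.55], [0, 0, 0, 0, 0], [0, 0, 0, 0, 0], [0, 0, 0, 0, 0]]]'

```text
time: 14.23
tool_pos: [0.5921, 0.091, 0.1254]
tool_rot: [-0.006, 0.998, -0.069, 0.0]
contact_force: [1.4, 16.5, -2.2]
gripper_width: 0.161
grasp_force: 62.0
```

```bash
python3 tq.py
```

```text
psi -7.9 az -4.8 r 0.1104 lat 6.06 z 0.1254 Ft 16.55 Fr -0.03 Mz -0.89 tau 0.944 t 14.23
```

That's 6.1° further, about one sixth of a turn past contact. Now I'll take the load off before drawing the bar out.

>>> move_arm --targets '[[[0, 0, -0.005, 0, 0], [0, 0, 0, 0, 0]]]'

```text
time: 14.4
tool_pos: [0.5923, 0.0924, 0.1252]
tool_rot: [-0.004, 0.998, -0.068, -0.0]
contact_force: [0.7, 11.0, -2.1]
gripper_width: 0.156
grasp_force: 60.6
```

```bash
python3 tq.py
```

```text
psi -7.8 az -4.1 r 0.1105 lat 7.29 z 0.1252 Ft 10.99 Fr -0.04 Mz -0.47 tau 0.746 t 14.40
```

>>> move_arm --targets '[[[0, 0, -0.003, 0, 0], [0, 0, 0, 0, 0]]]'

```text
time: 14.57
tool_pos: [0.5924, 0.093, 0.1251]
tool_rot: [-0.002, 0.998, -0.068, -0.0]
contact_force: [0.0, 7.5, -1.9]
gripper_width: 0.162
grasp_force: 60.5
```

```bash
python3 tq.py
```

```text
psi -7.8 az -3.7 r 0.1106 lat 7.82 z 0.1251 Ft 7.41 Fr -0.47 Mz -0.17 tau 0.654 t 14.57
```

>>> move_arm --targets '[[[0, 0, -0.003, 0, 0], [0, 0, 0, 0, 0]]]'

```text
time: 14.73
tool_pos: [0.5925, 0.0934, 0.1251]
tool_rot: [-0.001, 0.998, -0.068, -0.0]
contact_force: [-0.4, 5.1, -0.9]
gripper_width: 0.157
grasp_force: 60.5
```

>>> move_arm --targets '[[[0, 0, -0.0025, 0, 0], [0, 0, 0, 0, 0]]]'

```text
time: 14.9
tool_pos: [0.5925, 0.0937, 0.1251]
tool_rot: [0.0, 0.998, -0.068, -0.001]
contact_force: [-0.9, 2.7, -2.2]
gripper_width: 0.155
grasp_force: 60.5
```

```bash
python3 tq.py
```

```text
psi -7.8 az -3.4 r 0.1106 lat 8.54 z 0.1251 Ft 2.58 Fr -1.05 Mz 0.31 tau 0.609 t 14.90
```

>>> move_arm --targets '[[[0, 0, 0, 0, -0.2], [0, 0, 0, 0, 0]]]'

```text
time: 15.07
tool_pos: [0.5927, 0.0947, 0.1252]
tool_rot: [-0.001, 0.998, -0.058, -0.0]
contact_force: [-0.8, 5.9, -3.3]
gripper_width: 0.155
grasp_force: 60.4
```

```bash
python3 tq.py
```

```text
psi -6.6 az -2.8 r 0.1107 lat 7.27 z 0.1252 Ft 5.79 Fr -1.13 Mz -0.17 tau 0.482 t 15.07
```

>>> move_arm --targets '[[[0, 0, 0, 0, -0.2], [0, 0, 0, 0, 0]]]'

```text
time: 15.23
tool_pos: [0.5928, 0.0957, 0.1253]
tool_rot: [-0.003, 0.999, -0.048, -0.0]
contact_force: [-1.0, 8.5, -2.1]
gripper_width: 0.158
grasp_force: 60.6
```

```bash
python3 tq.py
```

```text
psi -5.5 az -2.3 r 0.1108 lat 6.09 z 0.1253 Ft 8.41 Fr -1.36 Mz -0.51 tau 0.428 t 15.23
```

>>> move_arm --targets '[[[0, 0, -0.005, 0, 0], [0, 0, 0, 0, 0]]]'

```text
time: 15.4
tool_pos: [0.5929, 0.0969, 0.1252]
tool_rot: [-0.0, 0.999, -0.047, -0.0]
contact_force: [-1.6, 4.5, -2.3]
gripper_width: 0.162
grasp_force: 60.4
```

```bash
python3 tq.py
```

```text
psi -5.4 az -1.7 r 0.1109 lat 7.09 z 0.1252 Ft 4.33 Fr -1.72 Mz -0.03 tau 0.462 t 15.40
```

>>> move_arm --targets '[[[0, 0, -0.002, 0, -0.15], [0, 0, 0, 0, 0]]]'

```text
time: 15.57
tool_pos: [0.5931, 0.098, 0.1253]
tool_rot: [-0.0, 0.999, -0.039, -0.0]
contact_force: [-1.7, 5.1, -2.3]
gripper_width: 0.157
grasp_force: 60.4
```

```bash
python3 tq.py
```

```text
psi -4.5 az -1.1 r 0.1110 lat 6.50 z 0.1253 Ft 4.92 Fr -1.77 Mz -0.16 tau 0.396 t 15.57
```

>>> move_arm --targets '[[[0, 0, -0.008, 0, -0.3], [0, 0, 0, 0, 0]]]'

```text
time: 15.73
tool_pos: [0.5938, 0.1018, 0.1255]
tool_rot: [0.001, 1.0, -0.022, -0.0]
contact_force: [-2.0, -0.2, -2.4]
gripper_width: 0.158
grasp_force: 60.4
```

```bash
python3 tq.py
```

```text
psi -2.6 az 0.8 r 0.1117 lat 6.59 z 0.1255 Ft -0.27 Fr -1.98 Mz 0.20 tau 0.186 t 15.73
```

>>> move_arm --targets '[[[0, 0.006, 0, 0, 0], [0, 0, 0, 0, 0]]]'

```text
time: 15.9
tool_pos: [0.5987, 0.1018, 0.1263]
tool_rot: [0.0, 1.0, -0.024, 0.001]
contact_force: [0.5, -0.5, -1.4]
gripper_width: 0.159
grasp_force: 60.6
```

```bash
python3 tq.py
```

```text
psi -2.7 az 0.8 r 0.1166 lat 7.12 z 0.1263 Ft -0.48 Fr 0.47 Mz 0.07 tau 0.015 t 15.90
```

Load is zero now. I'll draw the bar straight out, then lift.

>>> move_arm --targets '[[[0, 0.012, 0, 0, 0], [0, 0.012, 0, 0, 0], [0, 0.012, 0, 0, 0], [0, 0.012, 0, 0, 0]]]'

```text
time: 16.23
tool_pos: [0.6274, 0.1009, 0.1259]
tool_rot: [-0.0, 1.0, -0.024, 0.0]
contact_force: [-0.4, 0.3, -1.8]
gripper_width: 0.155
grasp_force: 60.6
```

>>> move_arm --targets '[[[0, 0.012, 0, 0, 0], [0, 0, 0, -0.06, 0], [0, 0, 0, -0.06, 0], [0, 0, 0, 0, 0]]]'

```text
time: 16.57
tool_pos: [0.6383, 0.1008, 0.2068]
tool_rot: [-0.0, 1.0, -0.024, 0.007]
contact_force: [0.6, -0.7, 2.2]
gripper_width: 0.155
grasp_force: 60.6
```

```bash
python3 - <<'E'
from h import *
s,T,p,r,th=pose();print(s['time'],T,np.degrees(p),s['contact_force'],s['joint_pos'])
im,c=snap('wrist','w6.png');snap('top','t6.png')
for a in(-60,-7,0,53):
    q=np.radians(a);print(a,proj(c,np.array([*(C+.034*np.array([np.cos(q),np.sin(q)])),.139])))
print(go(.4627,-.1205,.2))
E
```

```text
16.5667 [0.6382605  0.10084831 0.20675502] -2.720888755530647 [ 0.5870312  -0.72825512  2.19696657] [4.16094546e-02 1.04066860e-01 1.58915651e+00 3.88786077e-05
 1.43451418e+00 1.65988046e+00]
-60 (np.float64(371.3804734410834), np.float64(445.3403137687137))
-7 (np.float64(333.7565788472297), np.float64(426.77695718665586))
0 (np.float64(327.618475901394), np.float64(426.699209385511))
53 (np.float64(288.9021679844245), np.float64(444.30610253208977))
[-0.2699  0.382   0.0009]
```

>>> move_arm --targets '[[[0, -0.0386, 0.0546, -0.02, 0], [0, -0.0386, 0.0546, -0.02, 0], [0, -0.0386, 0.0546, -0.02, 0], [0, -0.0386, 0.0546, -0.02, 0], [0, -0.0386, 0.0546, -0.02, 0]]]'

```text
time: 17.08
tool_pos: [0.5086, -0.0575, 0.2555]
tool_rot: [-0.0, 1.0, -0.023, -0.002]
contact_force: [0.6, -0.6, -1.4]
gripper_width: 0.159
grasp_force: 60.6
```

>>> move_arm --targets '[[[0, -0.0386, 0.0546, -0.02, 0], [0, -0.0386, 0.0546, -0.02, 0], [0, 0, 0, -0.02, 0], [0, 0, 0, 0, 0], [0, 0, 0, 0, 0]]]'

```text
time: 17.5
tool_pos: [0.4615, -0.1196, 0.2925]
tool_rot: [-0.0, 1.0, -0.024, -0.0]
contact_force: [-0.4, 0.5, -0.6]
gripper_width: 0.163
grasp_force: 60.6
```

```bash
python3 - <<'E'
from h import *
s,T,p,r,th=pose();print(s['time'],T,np.degrees(p))
im,c=snap('wrist','w7.png')
u,v=map(int,proj(c,np.array([*C,.139])));print(u,v)
x0,y0=max(0,u-50),v-60
A=cv2.resize(im[y0:y0+120,x0:x0+130],None,fx=5,fy=5,interpolation=cv2.INTER_CUBIC);print('orig',x0,y0,A.shape)
cv2.imwrite('pics/w7c.png',A[:,:,::-1])
E
```

```text
17.5 [ 0.46149852 -0.11961282  0.29245422] -2.7540096432890144
37 205
orig 0 145 (600, 650, 3)
```

View pics/w7c.png

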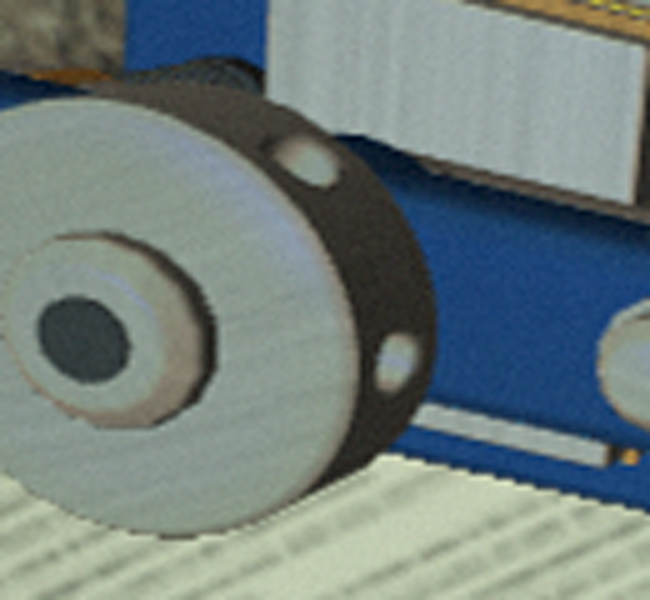

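The crop shows two holes, at (310,160) and (400,362), i.e. pixels (62,177) and (80,217.4). I'll work out the collar's angle from them.

```bash
python3 - <<'E'
from h import *
c=get_calibration('wrist')
for z in(.1385,):
  for u,v in((62,177),(80,217.4)):
    P=onz(c,u,v,z)[:2]-C;print(P,np.hypot(*P),np.degrees(np.arctan2(P[1],P[0])))
E
```

```text
[ 0.02071209 -0.02420569] 0.031857590103943 -49.44738059441103
[-0.01159227 -0.03067032] 0.03278794279166328 -110.70478222069997
```

The collar has turned about 150°, which agrees with the bar's travel and is close to a sixth of a turn past contact. Now I'll lay the bar down where it was.

>>> move_arm --targets '[[[0, 0, 0, 0.066, 0], [0, 0, 0, 0.066, 0], [0, 0, 0, 0.066, 0], [0, 0, 0, 0.066, 0], [0, 0, 0, 0.066, 0]]]'

```text
time: 17.97
tool_pos: [0.4607, -0.1176, 0.0915]
tool_rot: [-0.001, 1.0, -0.022, -0.001]
contact_force: [1.2, -0.3, -0.5]
gripper_width: 0.162
grasp_force: 60.6
```

>>> move_arm --targets '[[[0, 0, 0, 0.066, 0], [0, 0, 0, 0.05, 0], [0, 0, 0, 0.015, 0], [0, 0, 0, 0, 0], [0, 0, 0, 0, 0]]]'

```text
time: 18.38
tool_pos: [0.4617, -0.1189, 0.0166]
tool_rot: [-0.0, 1.0, -0.023, -0.0]
contact_force: [-0.5, -0.2, -0.2]
gripper_width: 0.158
grasp_force: 60.6
```

>>> move_arm --targets '[[[0, 0, 0, 0.008, 0], [0, 0, 0, 0, 0]]]'

```text
time: 18.55
tool_pos: [0.4631, -0.1201, 0.0135]
tool_rot: [0.001, 1.0, -0.023, 0.002]
contact_force: [-0.0, 0.3, -0.8]
gripper_width: 0.159
grasp_force: 60.6
```

>>> move_arm --targets '[[[0, 0, 0, 0.004, 0], [0, 0, 0, 0, 0]]]'

```text
time: 18.72
tool_pos: [0.4622, -0.1199, 0.0103]
tool_rot: [0.0, 1.0, -0.024, 0.001]
contact_force: [-0.6, 0.5, -0.5]
gripper_width: 0.158
grasp_force: 60.6
```

>>> move_arm --targets '[[[0, 0, 0, 0.01, 0], [0, 0, 0, 0, 0]]]'

```text
time: 18.88
tool_pos: [0.461, -0.1195, 0.0028]
tool_rot: [-0.0, 1.0, -0.024, -0.0]
contact_force: [-1.0, 0.3, -1.5]
gripper_width: 0.164
grasp_force: 60.6
```

>>> move_arm --targets '[[[0, 0, 0, 0.006, 0], [0, 0, 0, 0, 0]]]'

```text
time: 19.05
tool_pos: [0.4609, -0.1194, -0.001]
tool_rot: [-0.0, 1.0, -0.024, -0.001]
contact_force: [-0.4, 0.2, -1.3]
gripper_width: 0.159
grasp_force: 60.6
```

>>> move_arm --targets '[[[0, 0, 0, 0.005, 0], [0, 0, 0, 0, 0]]]'

```text
time: 19.22
tool_pos: [0.461, -0.1195, -0.0039]
tool_rot: [-0.0, 1.0, -0.024, -0.0]
contact_force: [0.4, 0.2, -1.6]
gripper_width: 0.159
grasp_force: 60.6
```

>>> move_arm --targets '[[[0, 0, 0, 0.003, 0], [0, 0, 0, 0, 0], [0, 0, 0, 0, 0]]]'

```text
time: 19.47
tool_pos: [0.4613, -0.1196, -0.0052]
tool_rot: [-0.0, 1.0, -0.024, -0.0]
contact_force: [-0.5, 0.3, -1.3]
gripper_width: 0.159
grasp_force: 60.6
```

>>> move_arm --targets '[[[0, 0, 0, 0.0015, 0], [0, 0, 0, 0, 0], [0, 0, 0, 0, 0]]]'

```text
time: 19.72
tool_pos: [0.4615, -0.1196, -0.0059]
tool_rot: [0.0, 1.0, -0.024, 0.0]
contact_force: [0.2, -0.4, -0.1]
gripper_width: 0.159
grasp_force: 60.8
```

>>> move_arm --targets '[[[0, 0, 0, 0.0015, 0], [0, 0, 0, 0, 0], [0, 0, 0, 0, 0]]]'

```text
time: 19.97
tool_pos: [0.4615, -0.1196, -0.0059]
tool_rot: [-0.0, 1.0, -0.024, -0.0]
contact_force: [-3.7, 1.9, 6.7]
gripper_width: 0.153
grasp_force: 62.1
```

The bar is down. I'll open partly, rise and clear away.

>>> move_arm --targets '[[[45, 0, 0, 0, 0], [45, 0, 0, 0, 0], [45, 0, 0, 0, 0], [45, 0, 0, 0, 0], [45, 0, 0, -0.01, 0]]]'

```text
time: 20.38
tool_pos: [0.4603, -0.1191, -0.0019]
tool_rot: [-0.0, 1.0, -0.024, -0.001]
contact_force: [-0.4, 0.2, -0.4]
gripper_width: 0.455
grasp_force: 0.0
```

>>> move_arm --targets '[[[45, 0, 0, -0.03, 0], [45, 0, 0, -0.065, 0], [45, 0, 0, -0.065, 0], [45, 0, 0, -0.065, 0], [45, 0, 0, -0.065, 0]]]'

```text
time: 20.8
tool_pos: [0.4609, -0.1194, 0.1752]
tool_rot: [0.0, 1.0, -0.024, 0.0]
contact_force: [-0.0, 0.8, 0.1]
gripper_width: 0.45
grasp_force: 0.0
```

>>> move_arm --targets '[[[45, 0, 0, -0.065, 0], [45, 0, 0, -0.065, 0], [45, 0, 0, 0, 0], [45, 0, 0, 0, 0], [45, 0, 0, 0, 0]]]'

```text
time: 21.22
tool_pos: [0.4612, -0.1195, 0.251]
tool_rot: [0.0, 1.0, -0.024, 0.0]
contact_force: [-1.2, -0.3, -0.8]
gripper_width: 0.45
grasp_force: 0.0
```

```bash
python3 - <<'E'
from h import *
s,T,p,r,th=pose();print(s['time'],T,np.degrees(p),s['gripper_width'],s['contact_force'])
im,c=snap('wrist','w8.png');h=cv2.cvtColor(im,cv2.COLOR_RGB2HSV)
m=((h[...,0]<6)|(h[...,0]>174))&(h[...,1]>150)&(h[...,2]>120);m[:,:280]=0;m[:,360:]=0;m[:120]=0;m[260:]=0
q=np.argwhere(m)[:,::-1].astype(np.float32);R=cv2.minAreaRect(q);b=cv2.boxPoints(R);b=b[np.argsort(b[:,1])]
A=onz(c,*b[:2].mean(0),.012);B=onz(c,*b[2:].mean(0),.012);print(R,A,B,np.linalg.norm(A-B),np.degrees(np.arctan2(*(B-A)[[1,0]])))
# holes again vs w7
a=cv2.imread('pics/w1.png')
tp=grab_frame('top').astype(int);t0=cv2.imread('pics/t0.png')[:,:,::-1].astype(int)
for n,(x0,y0,x1,y1) in dict(notes=(208,260,245,295),glue=(190,248,212,268),staples=(412,238,438,260),stamp=(394,268,414,296),tape=(436,208,484,262)).items():
    print(n,(np.abs(tp-t0)[y0:y1,x0:x1].sum(2)>90).mean().round(3))
E
```

```text
21.2167 [ 0.46117275 -0.11950818  0.25104722] -2.7175521142386914 0.449809440645537 [-1.23737808 -0.25538018 -0.75003566]
((317.5, 196.5), (67.0, 13.0), 90.0) [ 0.49457035 -0.12080483  0.012     ] [ 0.4266762 -0.1176428  0.012    ] 0.06796773492701721 177.33349037200642
notes 0.0
glue 0.0
staples 0.0
stamp 0.0
tape 0.0
```

```bash
python3 -c "
from h import *
print(job.job_done())"
```

```text
the job is handed in; nothing more can be done
None
```

I clamped the slips and handed the job in at about 21 s: I turned the collar clockwise with the bar to about 57° past where I felt the plate bear (asked: 60°, and my reading is good to about ±4°), then drew the bar out and laid it flat where it had been; the top camera showed the other things unmoved.

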